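# Slide the keepsake box between the book stacks

### The job

Push the small wooden keepsake box along the desk, through the narrow gap between the two stacks of books and out at the other side, until its leading end stands flush against the side of the low packing carton there. Its bottom is loose, so only slide it with the outside of the fingers: do not take it between the fingers, lift it or tip it. Leave the tape roll, the mug and the wooden block where they are.

Things in the scene. Friction and masses are not known exactly. Their poses are not given: they have to be found in the camera images.
- keepsake_box: Closed wooden keepsake box, loose, 100 mm long (its x) by 80 mm wide (its y) by 40 mm high, about 0.35 kg, light wood with a dark seam line; flat vertical sides. It stands flat on the desk in front of the gap, in general out of line with it (up to about 35 mm to the side and 0.35 rad askew). Origin at the centre of its underside; z up. Its +x end faces roughly towards the gap.
- books: Two stacks of pocket books, fixed to the desk (they do not move), each 100 mm (x) by 150 mm (y) by 45 mm high, standing side by side in y with a straight parallel gap between them, 88 mm wide (inner faces at y = -44 and +44 mm) and 100 mm deep (x from -50 to +50 mm). Origin on the desk at the centre of the gap; +x points along the gap from the side where the keepsake box starts to the side of the carton; z up.
- carton: Low open packing carton of cardboard holding books, fixed to the desk, 220 mm (x) by 280 mm (y) by 80 mm high, on the far side of the gap, square to it. Its axes are parallel to those of the books; its -x side faces the gap. Origin at the centre of its underside.
- carton_face (a point): Point at the foot of the middle of the carton side that faces the gap; this side is a flat upright wall 280 mm wide and 80 mm high. Axes like the carton's: +x points into the carton, away from the gap. The wall lies 170 to 200 mm beyond the centre of the gap, so there is room for the whole keepsake box between the books and the carton.
- tape_roll: Bystander: loose roll of brown packing tape lying flat, 96 mm across, 48 mm high. Origin at the centre of its underside.
- mug: Bystander: loose white mug, 78 mm across, 90 mm high, with a handle. Origin at the centre of its underside.
- wood_block: Bystander: loose block of light wood, 50 by 60 by 28 mm high. Origin at the centre of its underside.
There are look-alikes about, which are no part of the job. Leave any orange or red look-alike of the keepsake_box alone.

How it is judged (in metres and radians):
On the way:
1. the keepsake box is inside the gap between the two stacks (x of keepsake_box in the frame of books between -0.04 and 0.04 m and y of keepsake_box in the frame of books between -0.012 and 0.012 m and height (world z) of keepsake_box below 0.006 m), for 0.1 s.
At the end, for the whole second after the job is handed in: Keepsake box wholly out of the gap, flat and at rest, leading end against the carton side (at most 10 mm of air, square within 0.12 rad, within 100 mm of the wall's middle); tape roll, mug and block within 15 mm of their starts (x of keepsake_box in the frame of books above 0.103 m and x of keepsake_box in the frame of carton_face above -0.06 m and y of keepsake_box in the frame of carton_face between -0.1 and 0.1 m and angle between the x axis of keepsake_box and the x axis of carton_face, either way round below 0.12 rad and height (world z) of keepsake_box below 0.004 m and angle between keepsake_box's own z axis and vertical below 0.05 rad and linear speed of keepsake_box below 0.01 m/s and distance of each of tape_roll, mug, wood_block from where it was at the start of the episode below 0.015 m); the robot touches nothing.
It fails at once if the keepsake box is lifted off the desk (height (world z) of keepsake_box above 0.008 m).
It fails at once if the keepsake box is tipped (angle between keepsake_box's own z axis and vertical above 0.15 rad).
It fails at once if the keepsake box is taken between the fingers (x of the grasp point in the frame of keepsake_box between -0.045 and 0.045 m and y of the grasp point in the frame of keepsake_box between -0.035 and 0.035 m and z of the grasp point in the frame of keepsake_box below 0.045 m).
It fails at once if the tape roll, the mug or the wooden block is disturbed (distance of any of tape_roll, mug, wood_block from where it was at the start of the episode above 0.02 m).
It also fails if it takes over 72 s, if anything falls off the work surface, if the arm or the gripper's body presses on something with over 40 N, if the wrist force passes 120 N, or if a joint passes its speed limit or range.

### The arm

A 6-joint arm with a two-finger parallel gripper is mounted at the origin on the work surface. World frame = base frame: x ahead of the robot, y to its left, z up, the work surface at z = 0. Lengths are in m, angles in degrees, forces in N, time in s.
With the tool pointing down it reaches from about 0.375 to 0.75 m from the base axis. Payload 9 kg.
Tool frame: the origin (TCP) lies at the very end of the fingers, on their centre line; the grasp point (between the pads) lies 19 mm behind it; x points along the fingers, z is the direction in which the jaws open and shut, and the axes are right-handed (so a half turn about x gives the same grasp; the last joint's range is limited). The gripper opens to 85 mm and grips with 20 to 120 N. Pads are 22 mm wide; open, the fingers measure 114 mm over their backs; the gripper's body (76 mm by 85 mm) begins 54 mm behind the grasp point. The pads swing forward as they close: fully open they stand 13 mm farther back than shut.
Start: joints at [-80.369, 5.964, 5.575, 89.605, 0, 77.527], TCP at [0.226, -0.556, 0.231] pointing down, gripper open.
Joint ranges: [-171.21, 171.21], [-48.23, 106.86], [-62.78, 66.21], [-105.2, 120.99], [-86.42, 89.51], [-180, 180]. Speed limits (degrees/s): [127.2, 127.2, 147.25, 180, 180, 180].

### API

Orientations are given as a 3x3 rotation matrix whose columns are the frame's x, y, z axes.
In Python, from cell import ctrl gives the robot as it stands. Calls block until the motion is done:
- ctrl.reach(position, orientation): joint-space move of the TCP to a pose.
- ctrl.movel(position, attitude=None, rate=0.15, f_stop=None): straight line of the TCP; attitude=None keeps the orientation; rate is the mean speed in m/s. With f_stop (N) it stops when the force on the tool has changed by that much, and returns True; else False.
- ctrl.move_joints(angles): joint-space move.
- ctrl.gripper_open() and ctrl.close_gripper(newtons=None): open the fingers fully, or close them until they stop; newtons is the grip in N (None keeps the last).
- ctrl.hold(seconds).
- ctrl.ik(position, orientation): joint angles nearest the present ones, or None.
- ctrl.get_obs(): the state.
- ctrl.snapshot(name): name is "scene" or "top" or "wrist"; returns the picture (420x560x3 uint8, red, green, blue); there is no depth.
- ctrl.camera_model(name): a dict with "fx", "fy", "cx", "cy" (pixels), "D" ([k1, k2, p1, p2, k3] as OpenCV has them; the pictures are not rectified), "extrinsics" (4x4, takes a point from camera to world coordinates). Camera axes: x right, y down, z forward; pixel columns grow to the right and rows downward; lengths in m; the calibration is good to about 2 mm. A picture is of the moment at which its call begins: read the wrist's pose just before it. camera_model takes no time and is no camera call; for the wrist camera it gives the pose at the moment of the call.
A pose or a line that the arm cannot do raises ctrl.MotionError and nothing moves.
- ctrl.hand_in(): hands the job in, once; it reports no verdict.
Trained networks look in the newest picture that a camera, given by its name, has taken for a name from the list of things; names that differ only in an ending like _2 or _b are one class to them, and where a whole thing is asked for, a point or a joint stands for the part that bears it (a point fixed in the world has none). Each returns a list of dicts, best first, with "score" (0 to 1); they miss things now and then, are a little off and sometimes report something else, mostly with a low value. They report only what shows in the picture. A call takes as long as a camera call. They do not tell look-alikes from the thing itself.
- ctrl.silhouettes(name, camera): "pixels" (420x560 bool, what is visible of it) and "xy" ([column, row] in pixels, amid what is visible of it).
- ctrl.place_of(name, camera): "xy" ([column, row] in pixels: a listed point, or the origin of a listed thing).
The state is a dict: "time_s": time; "joints": joint angles; "qd": joint speeds; "joint_torque": joint torques, N m; "tool_pos": TCP position; "eef_rot": TCP orientation; "contact_force": force on the tool from outside, world axes, zero at the start; "ft_torque": the same for the moment, N m; "opening": finger opening in m.
Only numpy, scipy, OpenCV 4.12 (cv2) and the standard library are available. Lean on these libraries where they do the work, as an engineer would, in place of code of your own. Each camera call takes 0.05 s, during which the arm holds its last target.

## Working session

There is one attempt and no reset: what is moved stays moved. The work goes in short steps, each a Python script; the robot and the scene stay as the last script left them, time stands still between calls to the robot, and variables do not carry over. Pictures are saved under pics/ and viewed, and the job is handed in when it is done.

```bash
mkdir -p pics; ls
python3 - <<'E'
from cell import ctrl
import cv2
for n in ("scene","top"):
    im=ctrl.snapshot(n); cv2.imwrite(f"pics/{n}0.png",im[:,:,::-1])
    m=ctrl.camera_model(n); print(n,{k:(v if k!='extrinsics' else [[round(float(x),3) for x in r] for r in v]) for k,v in m.items()})
    for o in ("keepsake_box","books","carton","carton_face","tape_roll","mug","wood_block"):
        print(o,[(round(d['score'],2),[round(float(x),1) for x in d['xy']]) for d in ctrl.place_of(o,n)][:4])
print(ctrl.get_obs())
E
```

```text
pics
scene {'fx': 437.1762844621491, 'fy': 437.1762844621491, 'cx': 275.6438328104178, 'cy': 207.85758604228198, 'D': array([0.00681827, 0.        , 0.        , 0.        , 0.        ]), 'extrinsics': [[0.672, 0.571, -0.471, 1.098], [0.74, -0.528, 0.416, -0.451], [-0.011, -0.628, -0.778, 0.908], [0.0, 0.0, 0.0, 1.0]]}
keepsake_box [(0.91, [282.0, 137.8]), (0.71, [202.8, 257.5]), (0.6, [319.9, 186.7])]
books [(0.59, [259.1, 215.5])]
carton [(0.96, [163.7, 283.6])]
carton_face [(0.63, [199.2, 255.4])]
tape_roll [(0.55, [364.5, 242.6])]
mug [(0.62, [290.1, 301.1])]
wood_block [(0.91, [326.7, 278.3])]
top {'fx': 432.6081760429648, 'fy': 432.6081760429648, 'cx': 279.5716503211332, 'cy': 207.18233741856235, 'D': array([-0.04692421,  0.        ,  0.        ,  0.        ,  0.        ]), 'extrinsics': [[0.006, -0.984, 0.176, 0.406], [-1.0, -0.011, -0.027, 0.013], [0.029, -0.176, -0.984, 1.019], [0.0, 0.0, 0.0, 1.0]]}
keepsake_box [(0.97, [205.9, 212.0]), (0.62, [173.4, 310.2]), (0.6, [140.8, 187.2])]
books []
carton [(0.94, [405.6, 228.4])]
carton_face [(0.68, [358.6, 231.7])]
tape_roll [(0.5
[... 170 characters left out ...]
8.96066472e+01,
       -2.09879333e-03,  7.75257493e+01]), 'qd': array([-0.01400485, -0.02232693, -0.00623802,  0.03247325, -0.04960294,
        0.09246781]), 'joint_torque': array([ 1.63927729e-03, -5.56716192e+01,  5.03748608e+01,  3.26024874e-04,
       -3.36610055e-04, -2.08555451e-05]), 'tool_pos': array([ 0.22576888, -0.55592593,  0.23136401]), 'eef_rot': array([[-1.55939518e-05,  9.26500379e-01,  3.76293830e-01],
       [-1.27067783e-04,  3.76293826e-01, -9.26500373e-01],
       [-9.99999992e-01, -6.22626249e-05,  1.11860441e-04]]), 'contact_force': array([0.92552438, 0.14529749, 0.67003407]), 'ft_torque': array([-0.00310203,  0.0094609 ,  0.00561095]), 'opening': 0.08584129375745314}
```

View pics/top0.png

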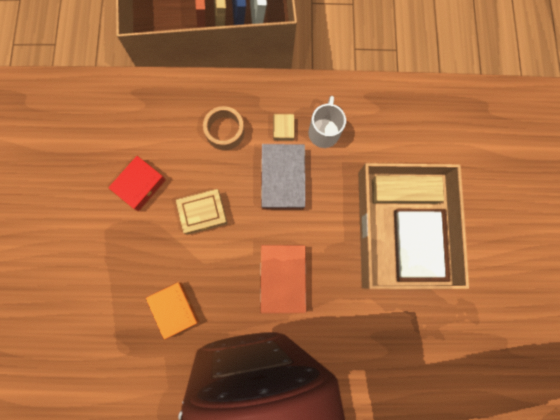

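View pics/scene0.png

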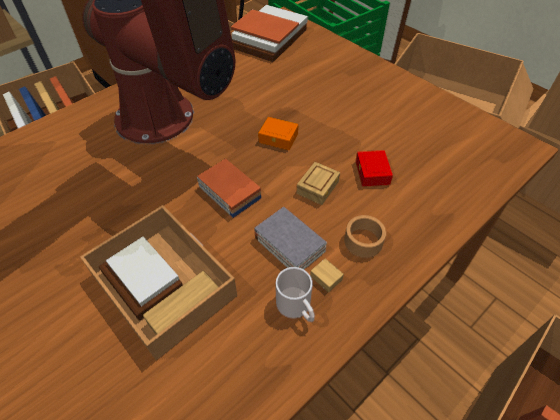

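Run:
```python
import cv2
im=cv2.imread("pics/top0.png")
cv2.imwrite("pics/top0crop.png",cv2.resize(im[110:320,130:390],None,fx=3,fy=2.8,interpolation=cv2.INTER_CUBIC)[:600,:800])
```

```text
(no output)
```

View pics/top0crop.png

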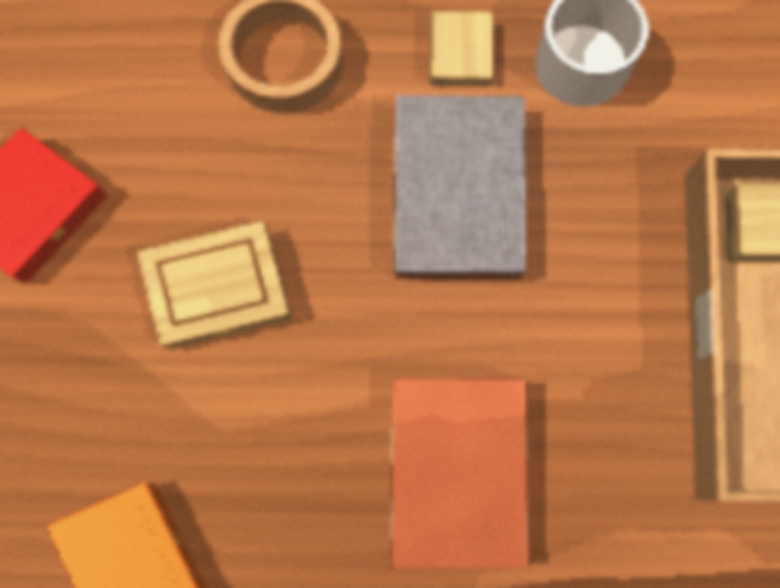

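The light-wood box with the dark seam at top (201,212) / scene (319,183) is the one meant, because its +x end points towards the gap at top (284,228). The orange (173,310) and red (136,183) boxes are look-alikes, and the crop confirms it. Next I'll measure the poses.

```bash
cat > h.py <<'E'
from cell import ctrl
import numpy as np, cv2
from scipy.optimize import least_squares
def cam(n):
    m=ctrl.camera_model(n); K=np.array([[m['fx'],0,m['cx']],[0,m['fy'],m['cy']],[0,0,1]]); return K,np.array(m['D'],float),np.array(m['extrinsics'])
def proj(n,P):
    K,D,E=cam(n); T=np.linalg.inv(E); r,_=cv2.Rodrigues(T[:3,:3])
    return cv2.projectPoints(np.asarray(P,float).reshape(-1,3),r,T[:3,3],K,D)[0].reshape(-1,2)
def back(n,uv,z):
    K,D,E=cam(n); u=cv2.undistortPoints(np.asarray(uv,float).reshape(-1,1,2),K,D).reshape(-1,2)
    d=np.c_[u,np.ones(len(u))]@E[:3,:3].T; o=E[:3,3]; return o+d*((z-o[2])/d[:,2])[:,None]
def boxpts(p,l,w,h):
    x,y,a=p; c,s=np.cos(a),np.sin(a)
    return np.array([[x+c*i*l/2-s*j*w/2,y+s*i*l/2+c*j*w/2,k] for k in (0,h) for i in (-1,1) for j in (-1,1)])
def hullmask(n,Ps,S=4):
    im=np.zeros((420*S,560*S),np.uint8)
    for P in Ps: cv2.fillConvexPoly(im,cv2.convexHull(np.round((proj(n,P)+.5)*S).astype(np.int32)),255)
    return cv2.resize(im,(560,420),interpolation=cv2.INTER_AREA)/255.
def fit(masks,p0,shapes):
    # masks: {cam:bool}; shapes(p)-> list of convex point sets; maximise overlap
    from scipy.optimize import minimize
    def cost(q):
        p=np.array(q)*[.01,.01,.1]
        return sum(np.abs(hullmask(n,shapes(p))-m).sum() for n,m in masks.items())
    q0=np.array(p0)/[.01,.01,.1]
    r=minimize(cost,q0,method='Nelder-Mead',options=dict(initial_simplex=np.vstack([q0]+[q0+d for d in np.eye(3)]),xatol=.01,fatol=.5))
    return r.x*[.01,.01,.1],r.fun
E
cat > m1.py <<'E'
from h import *
ims={n:ctrl.snapshot(n) for n in("top","scene")}
for n in ims:
  for o in ("keepsake_box","books","carton"):
    S=ctrl.silhouettes(o,n)
    for i,d in enumerate(S[:4]):
        np.save(f"{n}_{o}_{i}.npy",d['pixels'])
        print(n,o,i,round(d['score'],2),np.round(d['xy']),d['pixels'].sum())
print(back("top",[[201,212]],.04),back("top",[[283,228]],.0),back("top",[[358.6,231.7]],0))
print("tape,mug,block",back("top",[[224,130],[324.4,130.3],[280.2,131.9]],0.0).round(3))
# book top corners
for nm,c in (("g",[[262,145],[305,145],[305,207],[262,207]]),("r",[[261,247],[306,247],[306,313],[261,313]])): print(nm,back("top",c,.045).round(4))
E
python3 m1.py
```

```text
top keepsake_box 0 0.94 [171. 308.] 1855
top keepsake_box 1 0.7 [138. 185.] 1677
top keepsake_box 2 0.61 [223. 118.] 1017
top keepsake_box 3 0.57 [203. 211.] 1679
top books 0 0.68 [282. 250.] 5648
top carton 0 0.68 [413. 227.] 13071
scene keepsake_box 0 0.95 [375. 168.] 1102
scene keepsake_box 1 0.88 [279. 135.] 847
scene keepsake_box 2 0.67 [316. 183.] 1205
scene books 0 0.84 [266. 220.] 4873
scene carton 0 0.64 [160. 281.] 12923
[[0.56764713 0.16570524 0.04      ]] [[ 0.53783999 -0.02340758  0.        ]] [[ 0.53058088 -0.20389108  0.        ]]
tape,mug,block [[ 0.78   0.123  0.   ]
 [ 0.783 -0.125  0.   ]
 [ 0.777 -0.015  0.   ]]
g [[ 0.7277  0.0284  0.045 ]
 [ 0.7292 -0.0728  0.045 ]
 [ 0.581  -0.072   0.045 ]
 [ 0.5799  0.0264  0.045 ]]
r [[ 0.4885  0.0275  0.045 ]
 [ 0.4893 -0.0739  0.045 ]
 [ 0.3439 -0.0733  0.045 ]
 [ 0.3435  0.0257  0.045 ]]
```

```bash
cat > m2.py <<'E'
from h import *
L=lambda n,o,i:np.load(f"{n}_{o}_{i}.npy").astype(float)
def books(p):
    x,y,a=p;c,s=np.cos(a),np.sin(a)
    return [boxpts((x-s*d,y+c*d,a),.1,.15,.045) for d in(.119,-.119)]
km={"top":L("top","keepsake_box",3),"scene":L("scene","keepsake_box",2)}
bm={"top":L("top","books",0),"scene":L("scene","books",0)}
for nm,m,p0,f in(("books",bm,[.535,-.023,-1.57],books),("box",km,[.567,.165,-1.3],lambda p:[boxpts(p,.1,.08,.04)])):
    for k in(["top"],["scene"],["top","scene"]):
        p,c=fit({n:m[n] for n in k},p0,f); print(nm,k,p.round(4),c)
    im=ctrl.snapshot("top")[:,:,::-1].copy()
    if nm=="books": pb=p
    else: pk=p
out=[]
for n in("top","scene"):
    im=ctrl.snapshot(n)[:,:,::-1].copy(); im=cv2.resize(im,None,fx=3,fy=3,interpolation=cv2.INTER_CUBIC)
    for P in books(pb)+[boxpts(pk,.1,.08,.04)]:
        q=np.round((proj(n,P)+.5)*3).astype(np.int32)
        for f in([0,1,3,2],[4,5,7,6]): cv2.polylines(im,[q[f]],True,(0,255,0),1)
    c=proj(n,[[.56,.06,0]])[0]*3; x,y=int(c[0]),int(c[1])
    cv2.imwrite(f"pics/fit_{n}.png",im[max(0,y-300):y+300,max(0,x-400):x+400])
E
python3 m2.py
```

```text
books ['top'] [ 0.539  -0.0216 -1.5678] 318.3254901960785
books ['scene'] [ 0.5369 -0.02   -1.5645] 193.0
books ['top', 'scene'] [ 0.5372 -0.0209 -1.5656] 560.243137254902
box ['top'] [ 0.5714  0.1682 -1.3011] 50.062745098039215
box ['scene'] [ 0.5693  0.1706 -1.303 ] 50.294117647058826
box ['top', 'scene'] [ 0.5711  0.1682 -1.2962] 122.59607843137255
```

View pics/fit_top.png

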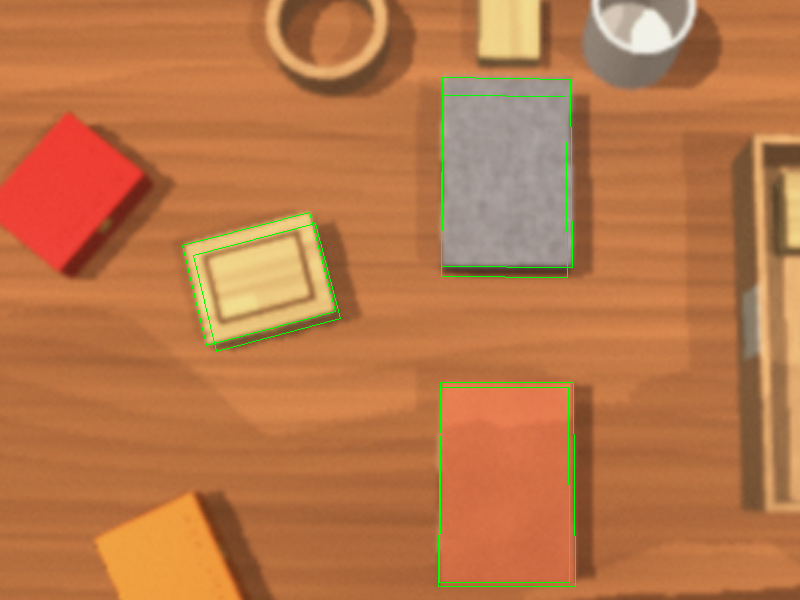

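View pics/fit_scene.png

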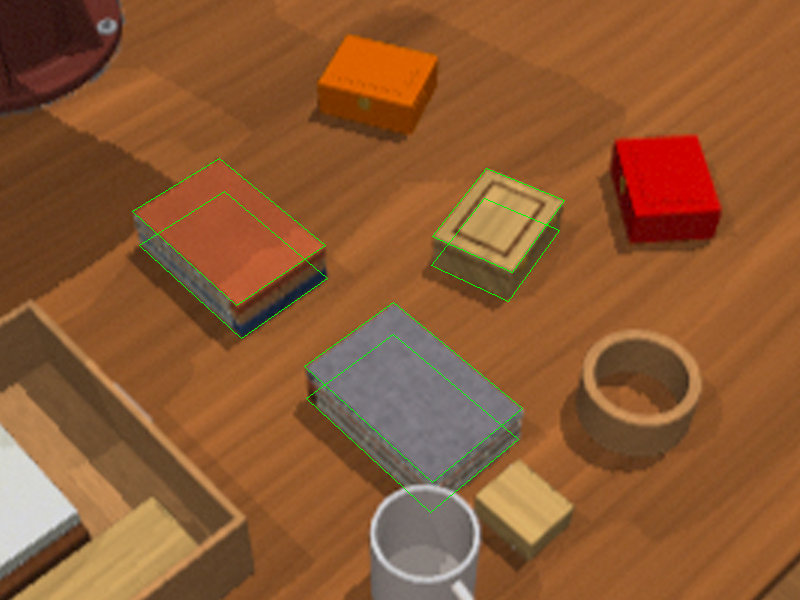

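The fits agree within about 2 mm. In the books frame the box sits at x = -189 mm, y = +34 mm, yaw +0.27. First I'll push its +y side, ahead of centre, with closed fingers to centre and square it.

```bash
cat >> h.py <<'E'
R=np.array([[0,0,1.],[0,1,0],[-1,0,0]])
PB=np.array([.5372,-.0209,-1.5656])
def st():
    o=ctrl.get_obs(); print("t",round(o['time_s'],2),"tcp",o['tool_pos'].round(4),"F",o['contact_force'].round(1),"open",round(o['opening'],4))
def locate(p0,show=None,cams=("top","scene")):
    m={}
    for n in cams:
        im=ctrl.snapshot(n); c=proj(n,[[p0[0],p0[1],.02]])[0]
        S=[d for d in ctrl.silhouettes("keepsake_box",n) if np.linalg.norm(np.array(d['xy'])-c)<25]
        if S: m[n]=S[0]['pixels'].astype(float)
        if show:
            b=cv2.resize(im[:,:,::-1],None,fx=3,fy=3,interpolation=cv2.INTER_CUBIC); x,y=(c*3).astype(int)
            cv2.imwrite(f"pics/{show}_{n}.png",b[max(0,y-250):y+250,max(0,x-350):x+350])
    p=None
    for k in [[n] for n in m]+([list(m)] if len(m)>1 else []):
        p,c=fit({n:m[n] for n in k},p0,lambda p:[boxpts(p,.1,.08,.04)])
        d=p[:2]-PB[:2]; ca,sa=np.cos(PB[2]),np.sin(PB[2])
        print(k,p.round(4),"cost",round(c),"in books",np.round([ca*d[0]+sa*d[1],-sa*d[0]+ca*d[1],p[2]-PB[2]],4))
    return p
E
python3 - <<'E'
from h import *
print(ctrl.ik([.66,.163,.2],R), ctrl.ik([.66,.163,.2],R@np.diag([1,-1,-1.])))
ctrl.close_gripper(20)
ctrl.reach([.66,.163,.2],R); st()
ctrl.movel([.66,.163,.012],rate=.1); st()
for n in("scene",):
    im=ctrl.snapshot(n); b=cv2.resize(im[:,:,::-1],None,fx=3,fy=3,interpolation=cv2.INTER_CUBIC); x,y=(proj(n,[[.62,.163,.03]])[0]*3).astype(int)
    cv2.imwrite("pics/pre.png",b[y-300:y+300,x-400:x+400])
im=ctrl.snapshot("wrist");cv2.imwrite("pics/prew.png",im[:,:,::-1])
E
```

```text
[ 2.88282237 20.08329061 18.37797302 88.2946824   0.         92.88282237] [  2.88282237  20.08329061  18.37797302  88.2946824    0.
 -87.11717763]
t 5.12 tcp [0.6602 0.1621 0.2001] F [ 0.9 -0.4 -0.1] open -0.0001
t 7.15 tcp [0.6604 0.163  0.0126] F [ 1.2  0.7 -0.4] open -0.0002
```

View pics/pre.png

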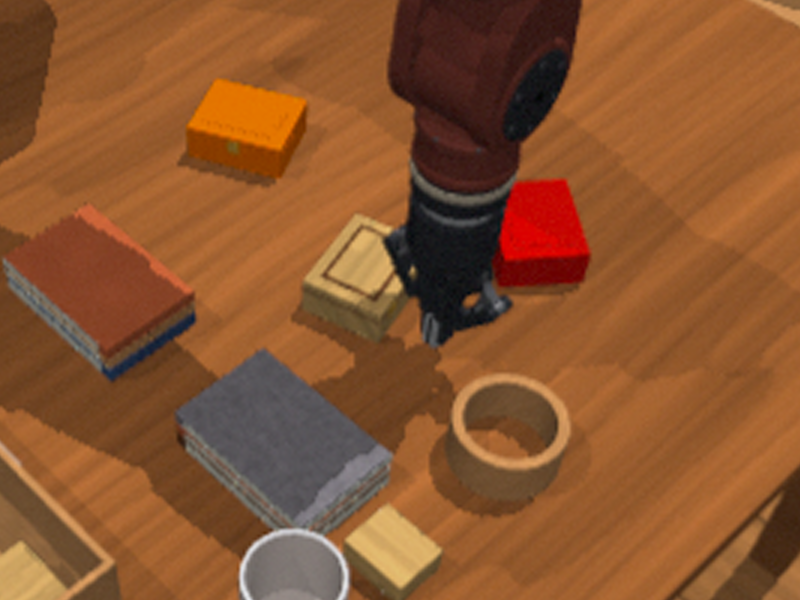

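View pics/prew.png

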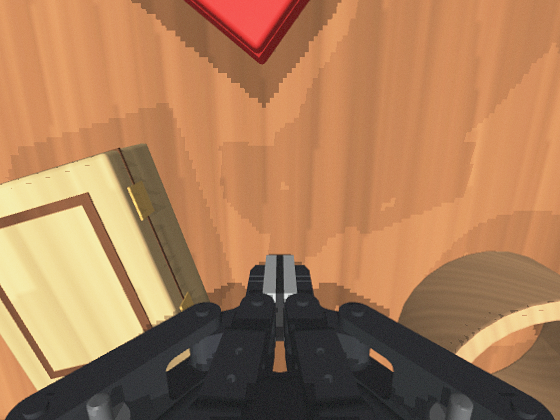

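The knuckles stand well above the books' height, and the finger is clear of the box. Now the side push.

Run:
```python
from h import *
print(ctrl.movel([.598,.163,.012],rate=.035,f_stop=12)); st()
ctrl.movel([.66,.163,.012],rate=.1)
ctrl.movel([.66,.2,.16],rate=.2); st()
locate([.55,.168,-1.45],"a")
```

```text
False
t 9.18 tcp [0.5981 0.163  0.012 ] F [ 1.1 -0.2  0.4] open 0.0
t 10.86 tcp [0.6593 0.1998 0.1586] F [-0.2 -0.9 -0.1] open 0.0001
['top'] [ 0.5398  0.1715 -1.3781] cost 64 in books [-0.1924  0.0036  0.1875]
['scene'] [ 0.5393  0.1751 -1.3843] cost 78 in books [-0.196   0.0031  0.1813]
['top', 'scene'] [ 0.5392  0.1717 -1.3672] cost 156 in books [-0.1926  0.003   0.1984]
```

```bash
ls pics
```

```text
a_scene.png
a_top.png
fit_scene.png
fit_top.png
pre.png
prew.png
scene0.png
top0.png
top0crop.png
```

View pics/a_top.png

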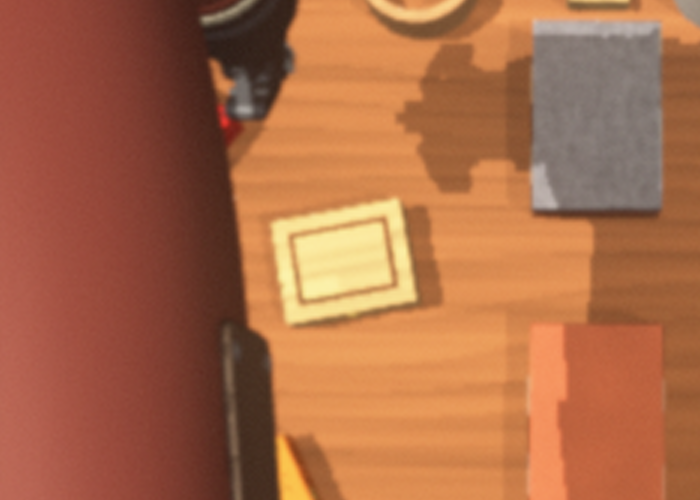

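Run:
```python
from h import *
ctrl.reach([.546,.272,.12],R)
ctrl.movel([.546,.272,.014],rate=.12)
print(ctrl.movel([.546,.172,.014],rate=.035,f_stop=12)); st()
ctrl.movel([.546,.182,.014],rate=.1)
locate([.539,.11,-1.56],"b")
```

```text
False
t 15.72 tcp [0.546  0.1721 0.014 ] F [ 0.9  0.8 -0.5] open 0.0001
['top'] [ 0.5286  0.1122 -1.5906] cost 50 in books [-0.1332 -0.0079 -0.025 ]
['scene'] [ 0.5257  0.1132 -1.6068] cost 52 in books [-0.1342 -0.0108 -0.0412]
['top', 'scene'] [ 0.5284  0.1122 -1.6066] cost 133 in books [-0.1331 -0.0081 -0.041 ]
```

View pics/b_top.png

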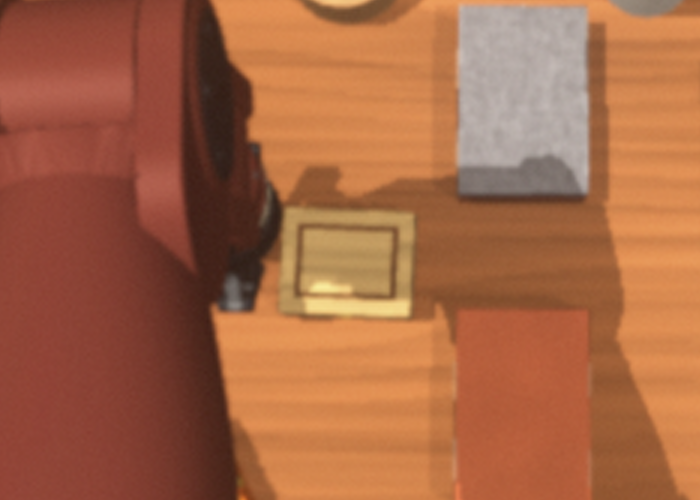

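View pics/b_scene.png

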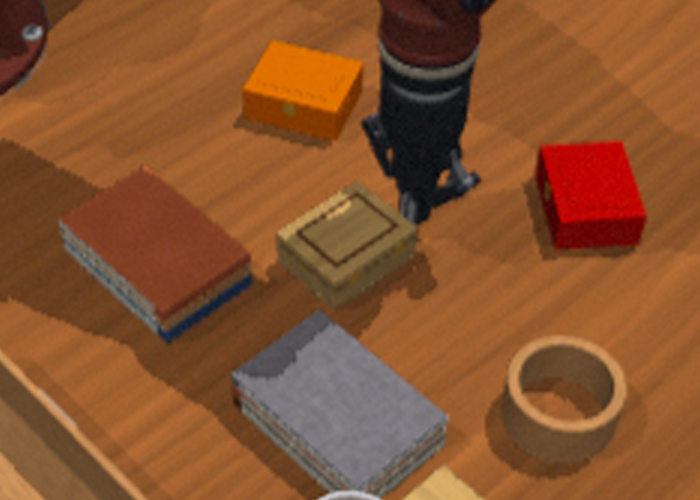

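Run:
```python
from h import *
ctrl.movel([.546,.19,.12],rate=.2)
ctrl.movel([.452,.108,.12],rate=.2)
ctrl.movel([.452,.108,.014],rate=.12)
print(ctrl.movel([.4825,.108,.014],rate=.03,f_stop=12)); st()
ctrl.movel([.452,.108,.014],rate=.1)
locate([.537,.112,-1.57],"c")
```

```text
False
t 19.82 tcp [0.4824 0.108  0.0139] F [-2.  -1.   0.7] open -0.0001
['top'] [ 0.5375  0.1116 -1.6122] cost 1251 in books [-0.1325  0.001  -0.0466]
['scene'] [ 0.5331  0.1154 -1.5597] cost 108 in books [-0.1363 -0.0034  0.0059]
['top', 'scene'] [ 0.5364  0.1124 -1.615 ] cost 1397 in books [-1.333e-01 -1.000e-04 -4.940e-02]
```

View pics/c_top.png

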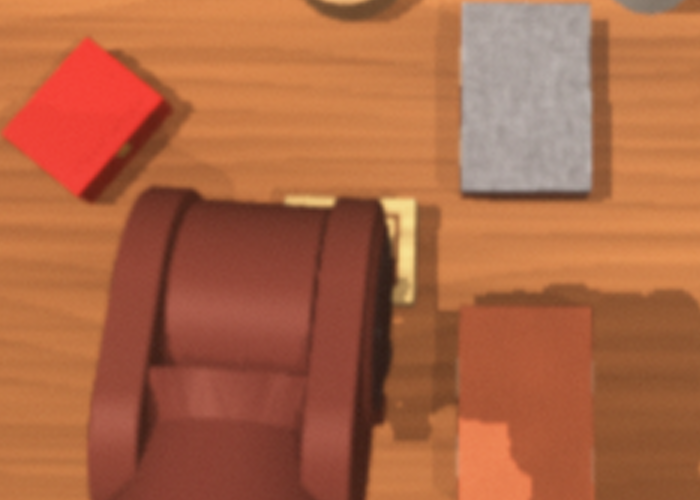

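Run:
```python
from h import *
ctrl.movel([.452,.12,.12],rate=.2)
ctrl.movel([.537,.205,.12],rate=.2)
ctrl.movel([.537,.205,.014],rate=.12)
locate([.537,.112,-1.57],"d"); st()
```

```text
['top'] [ 0.5358  0.113  -1.5609] cost 61 in books [-0.1339 -0.0007  0.0047]
['scene'] [ 0.5343  0.114  -1.5682] cost 76 in books [-0.1349 -0.0022 -0.0026]
['top', 'scene'] [ 0.5356  0.113  -1.5644] cost 144 in books [-0.1339 -0.0009  0.0012]
t 23.15 tcp [0.5376 0.2051 0.0148] F [0.9 0.5 0.3] open 0.0
```

View pics/d_top.png

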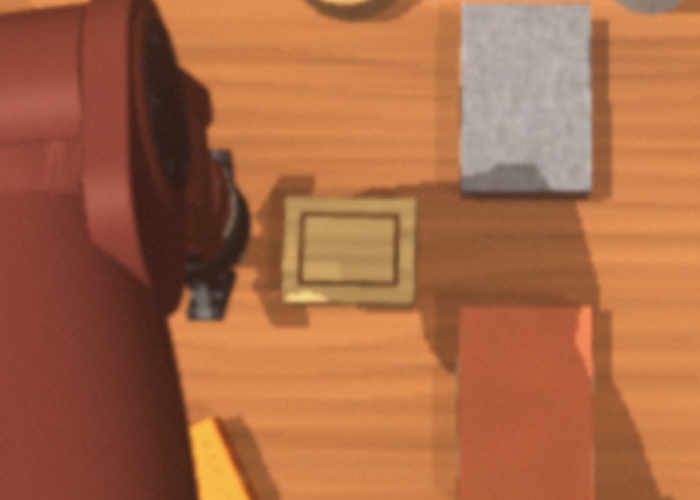

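Run:
```python
from h import *
print(ctrl.movel([.5365,.143,.014],rate=.04,f_stop=12)); st()
p=locate([.537,.082,-1.5656])
if abs(p[0]-.5372)<.003 and abs(p[2]+1.5656)<.05:
    print(ctrl.movel([.5365,.062,.014],rate=.04,f_stop=12)); st()
    locate([.537,.001,-1.5656],"e")
```

```text
False
t 24.85 tcp [0.5365 0.143  0.014 ] F [ 0.8 -0.2  0.5] open 0.0003
['top'] [ 0.5344  0.0814 -1.5876] cost 207 in books [-0.1024 -0.0023 -0.022 ]
['scene'] [ 0.5346  0.0845 -1.5568] cost 95 in books [-0.1054 -0.002   0.0088]
['top', 'scene'] [ 0.5348  0.0829 -1.5794] cost 330 in books [-0.1038 -0.0019 -0.0138]
False
t 27.23 tcp [0.5365 0.062  0.014 ] F [ 0.1  0.7 -0.3] open 0.0007
['top'] [ 0.5357 -0.0061 -1.4688] cost 511 in books [-0.0149 -0.0014  0.0968]
['scene'] [ 0.5273  0.0041 -1.5661] cost 289 in books [-0.0251 -0.0098 -0.0005]
['top', 'scene'] [ 0.5363  0.002  -1.5631] cost 831 in books [-0.0229 -0.0007  0.0025]
```

View pics/e_top.png

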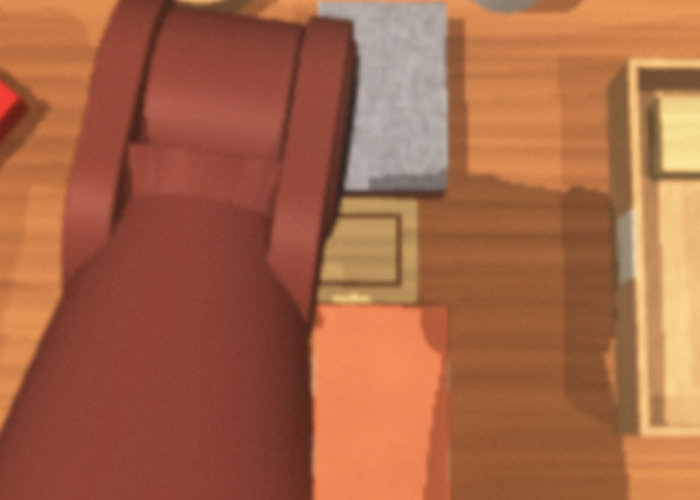

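View pics/e_scene.png

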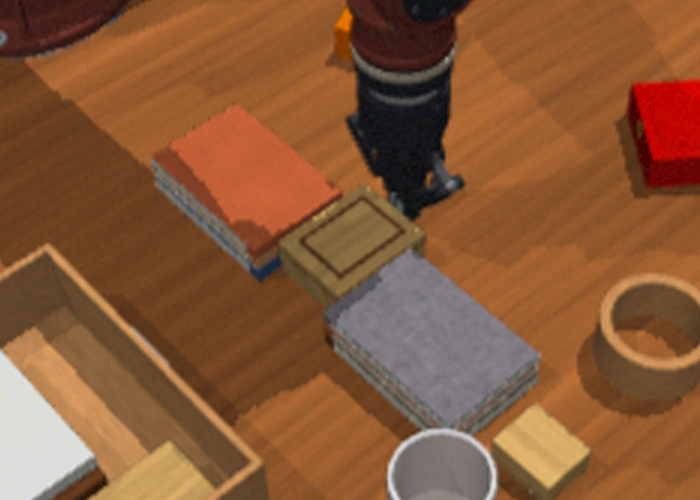

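Run:
```python
from h import *
if not ctrl.movel([.5367,-.08,.014],rate=.04,f_stop=12):
    st(); print("stop",ctrl.movel([.5367,-.112,.014],rate=.02,f_stop=7))
st()
o=ctrl.get_obs()['tool_pos']
locate([.537,o[1]-.06,-1.5656],"f")
```

```text
t 31.12 tcp [ 0.5367 -0.08    0.014 ] F [ 0.   1.6 -0.2] open 0.0003
stop True
t 32.02 tcp [ 0.5363 -0.0956  0.0136] F [-0.9  1.1  0.3] open 0.0001
['scene'] [ 0.5349 -0.138  -1.6189] cost 371 in books [ 0.1171 -0.0029 -0.0533]
```

View pics/f_scene.png

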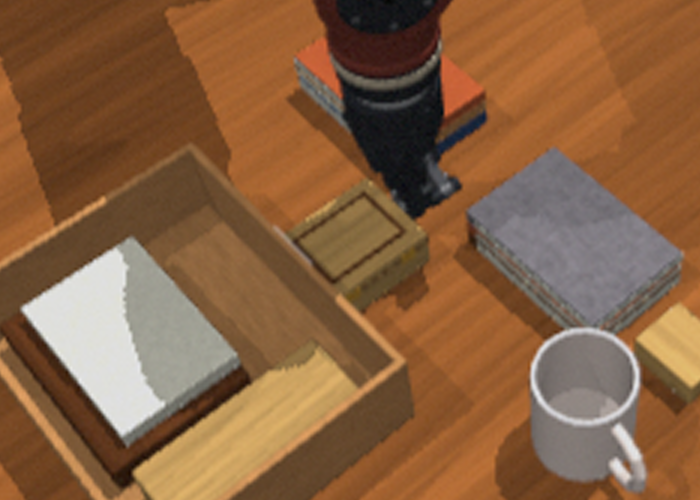

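The contact stop came at y = -0.0956, where the wall was expected. I'll retreat and verify from above.

Run:
```python
from h import *
ctrl.movel([.5363,-.06,.014],rate=.08)
ctrl.movel([.5363,-.05,.2],rate=.2)
ctrl.reach([.5,.3,.22],R); st()
p=locate([.537,-.155,-1.5656],"g")
im=ctrl.snapshot("top"); 
for o in ("carton_face","tape_roll","mug","wood_block"): print(o,[(round(d['score'],2),np.round(d['xy'],1)) for d in ctrl.place_of(o,"top")][:2])
b=cv2.resize(im[:,:,::-1],None,fx=4,fy=4,interpolation=cv2.INTER_CUBIC)
x,y=(proj("top",[[.537,-.17,.03]])[0]*4).astype(int); b=b.copy()
q=np.round((proj("top",boxpts(p,.1,.08,.04))+.5)*4).astype(np.int32)
for f in([0,1,3,2],[4,5,7,6]): cv2.polylines(b,[q[f]],True,(0,255,0),1)
cv2.imwrite("pics/g2.png",b[max(0,y-300):y+300,x-400:x+400])
```

```text
t 35.22 tcp [0.5004 0.2991 0.2197] F [ 1.  -0.6  0.8] open 0.0001
['top'] [ 0.5351 -0.1554 -1.566 ] cost 58 in books [ 0.1345 -0.0028 -0.0004]
['scene'] [ 0.5354 -0.1392 -1.5842] cost 358 in books [ 0.1183 -0.0024 -0.0186]
['top', 'scene'] [ 0.5353 -0.1551 -1.5727] cost 447 in books [ 0.1342 -0.0026 -0.0071]
carton_face [(0.8, array([360.5, 229.1]))]
tape_roll [(0.97, array([225. , 132.3]))]
mug [(0.56, array([325.4, 132.5]))]
wood_block [(0.71, array([284.1, 130.9]))]
```

View pics/g2.png

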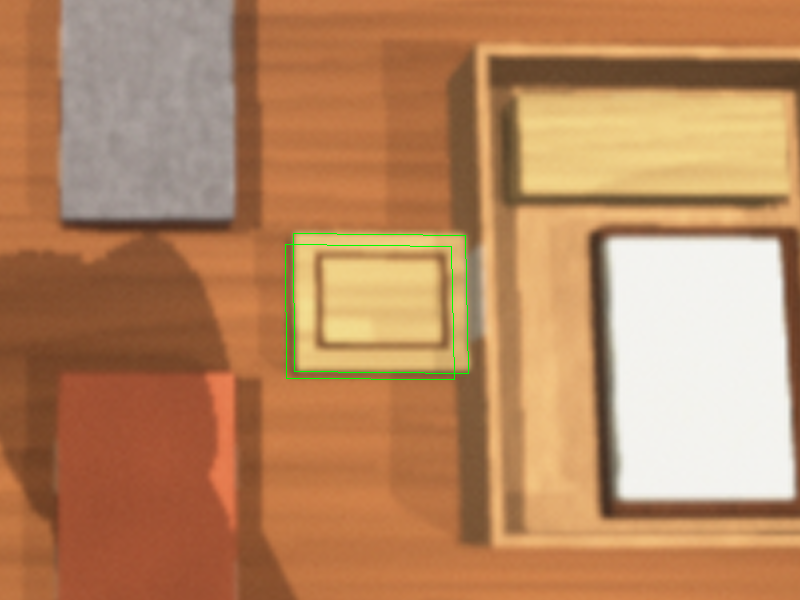

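View pics/g_scene.png

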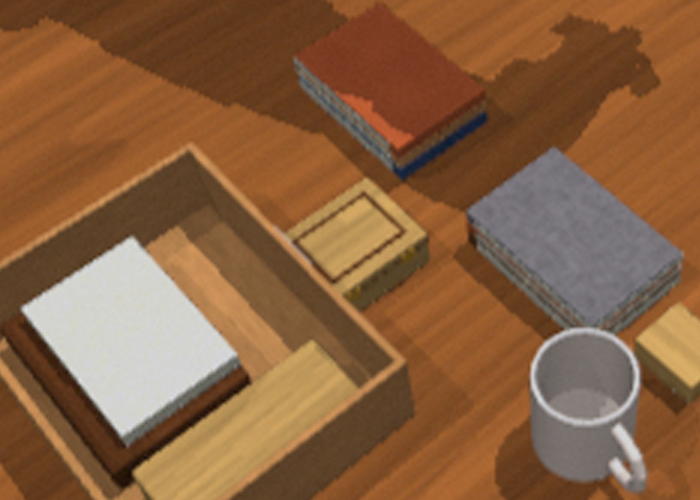

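Run:
```python
from h import *
x,y=(proj("top",[[.537,-.17,.03]])[0]*4).astype(int); y0=max(0,y-300)
for u,v in((475,48),(491,545),(483,300)): print(back("top",[[(x-400+u)/4-.4,(y0+v)/4-.4]],.08).round(4))
print(back("top",[[360.5,229.1]],0).round(4))
```

```text
[[ 0.6754 -0.2053  0.08  ]]
[[ 0.3987 -0.2061  0.08  ]]
[[ 0.5317 -0.2055  0.08  ]]
[[ 0.5369 -0.2086  0.    ]]
```

Run:
```python
from h import *
a=cv2.imread("pics/top0.png").astype(int)[95:150,200:350]; b=ctrl.snapshot("top")[:,:,::-1].astype(int)[95:150,200:350]
print(cv2.phaseCorrelate(a.mean(2),b.mean(2)), [cv2.phaseCorrelate(a[:,s].mean(2),b[:,s].mean(2))[0] for s in(slice(0,50),slice(65,100),slice(105,150))])
print(ctrl.hand_in()); st()
```

```text
((0.010380368363314574, 0.010765993346897318), 0.9364710123733443) [(-0.015545133997722616, 0.07402925958198381), (0.023411816274716557, -0.05196574632893203), (0.5714241086772915, -0.021342300389999735)]
the job is handed in; nothing more can be done
None
the job is handed in; nothing more can be done
```

The keepsake box is through the gap and standing flush against the carton. I handed the job in at about 35 s; no verdict is reported.

**What I did:** I used closed fingers from the outside only. I pushed the box's side and end to line it up, then pushed it on until a 7 N contact stop at the carton wall. I then backed away clear of everything.

**Last checks (top camera):**

| Check | Result |
|---|---|
| Box in the books frame | x = 134 mm, y = -3 mm |
| Angle to the gap | within about 0.01 rad |
| Leading end / carton wall | y = -0.2054 / -0.2055 m, so essentially no air gap |
| Tape roll, mug and block | image shifts of 0.6 px or less (about 1–2 mm), so not moved |

**Checks that disagreed:**
- The scene-camera fit put the box about 16 mm short of the wall. The carton hides part of the box in that view and the fit was poor, so I went by the top view and the contact stop.
- The network's carton point varied by about 5 mm between looks, and its wood-block point by about 4 px. The pictures themselves showed no movement of the block.

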